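# Open the blue stone case at the enamel setter's bench

## Task

Using only fingertip pushes, first slide the bolt of the blue-lidded stone case fully open, to the left as seen from the robot, and then press down on the front of the blue lid so that its touch latch lets go and the lid springs ajar. Leave the lid standing ajar where its spring puts it, without lifting it further. Leave the red-lidded case locked and shut, and do not move or pick up the goblet, the bead jar or the cup base.

Things in the scene. Friction and masses are not known exactly. Their poses are not given: they have to be found in the camera images.
- blue_case: Fixed rosewood stone case with a blue enamel lid framed in gilt; origin at the centre of its underside, on the table. 170 mm deep (its x), 160 mm wide (its y), rim 60 mm high. Its -x side, with the bolt, faces roughly the robot (yaw up to 0.35 rad); +y is left seen from the robot, z up. Lid: case x -43 to +73 mm, 136 mm wide, hinged along the back at x = 75, z = 62; top 71 mm high when shut.
- blue_tab (a point): Centre of the ivory upright finger tab on the blue case's steel bolt: a plate 22 mm along case x, 6 mm thick along case y, foot 77.5 mm and top 103.5 mm above the table. It stands on a flat bolt (top 77.5 mm high, 30 mm along x, from 34 mm right (-y) of the tab to 10 mm left) that lies over the lid's lug. Moves with the bolt.
- blue_press (a point): Point on top of the blue lid, on its centre line, 20 mm behind its front edge: the place to press (71.5 mm above the table when shut, about 107 mm when ajar). Moves with the lid. A gilt lug 20 mm wide juts 18 mm from the middle of the lid's front edge, under the bolt.
- blue_lid (a joint): Angle of the blue lid (rad): 0 shut, + as its front edge rises. A touch latch holds it: pressed straight down at the press point it lets go about 3 mm down at some 3 to 4 N (stop at -0.045, 4.5 mm down); when the finger then rises, the spring lifts the lid softly to about 0.4 and it stays. The latch does not catch again. The bolt bars it.
- blue_bolt (a joint): Travel of the blue case's bolt (m): 0 to 0.005 locked over the lug, 0.036 fully open (stop); grows as it slides along the case's +y (left seen from the robot). Clear of the lug from 0.024. Friction about 1.5 N; it stays where it is left.
- red_case: Fixed rosewood stone case with a red enamel lid framed in gilt; origin at the centre of its underside, on the table. 170 mm deep (its x), 160 mm wide (its y), rim 60 mm high. Its -x side, with the bolt, faces roughly the robot (yaw up to 0.35 rad); +y is left seen from the robot, z up. Lid: case x -43 to +73 mm, 136 mm wide, hinged along the back at x = 75, z = 62; top 71 mm high when shut.
- red_tab (a point): Centre of the ivory upright finger tab on the red case's steel bolt: a plate 22 mm along case x, 6 mm thick along case y, foot 77.5 mm and top 103.5 mm above the table. It stands on a flat bolt (top 77.5 mm high, 30 mm along x, from 34 mm right (-y) of the tab to 10 mm left) that lies over the lid's lug. Moves with the bolt.
- red_press (a point): Point on top of the red lid, on its centre line, 20 mm behind its front edge: the place to press (71.5 mm above the table when shut, about 107 mm when ajar). Moves with the lid. A gilt lug 20 mm wide juts 18 mm from the middle of the lid's front edge, under the bolt.
- red_lid (a joint): Angle of the red lid (rad): 0 shut, + as its front edge rises. A touch latch holds it: pressed straight down at the press point it lets go about 3 mm down at some 3 to 4 N (stop at -0.045, 4.5 mm down); when the finger then rises, the spring lifts the lid softly to about 0.4 and it stays. The latch does not catch again. The bolt bars it. To be left shut.
- red_bolt (a joint): Travel of the red case's bolt (m): 0 to 0.005 locked over the lug, 0.036 fully open (stop); grows as it slides along the case's +y (left seen from the robot). Clear of the lug from 0.024. Friction about 1.5 N; it stays where it is left. To be left locked.
- goblet: Loose turquoise enamel goblet on a gilt foot, 120 mm high, foot 90 mm across, bowl 66 mm across; origin at the centre of its underside, z up. Bystander.
- bead_jar: Loose turquoise bead jar with a gilt cap, 48 mm across, 70 mm high; origin at the centre of its underside, z up. Bystander.
- cup_base: Loose gilt cup base with a blue band, 80 mm across at the foot, 36 mm at the top, 50 mm high; origin at the centre of its underside, z up. Bystander.
Mind the look-alikes: they are no part of the job. What is shaped like the blue_case but green is not meant.

How it is judged:
By the outcome, as a careful person would: the job done as asked, in the order asked, and still so for the second after the job is handed in, with the robot touching nothing.
It also fails if it takes over 38 s, if anything falls off the work surface, if the arm or the gripper's body presses on something with over 40 N, if the wrist force passes 120 N, or if a joint passes its speed limit or range.

## Robot

A 6-joint arm with a two-finger parallel gripper is mounted at the origin on the work surface. World frame = base frame: x ahead of the robot, y to its left, z up, the work surface at z = 0. Lengths are in m, angles in degrees, forces in N, time in s.
With the tool pointing down it reaches from about 0.25 to 0.85 m from the base axis. Payload 12.5 kg.
Tool frame: the origin (TCP) lies midway between the tips of the shut fingers; the grasp point (between the pads) lies 19 mm behind it; z points along the fingers, x is the direction in which the jaws open and shut, and the axes are right-handed (so a half turn about z gives the same grasp; the last joint's range is limited). The gripper opens to 93 mm and grips with 3 to 60 N. Pads are 15 mm wide; open, the fingers measure 128 mm over their backs; the gripper's body (75 mm by 188 mm) begins 65 mm behind the grasp point.
Start: joints at [61.845, 20.094, 94.641, -0, 65.266, -4.847], TCP at [0.218, 0.505, 0.219] pointing down, gripper open.
Joint ranges: [-157.81, 157.81], [-45, 120.19], [0.68, 151.7], [-89.99, 269.99], [4.06, 180], [-164.3, 164.3]. Speed limits (degrees/s): [127.2, 127.2, 159.86, 180, 180, 180].

## Interface

Orientations are given as [roll, pitch, yaw] about the fixed x, y, z axes, in that order (R = Rz(yaw) Ry(pitch) Rx(roll)).
In Python, from rig import get_state, snapshot, close_job gives the robot as it stands.
- The arm moves only by the shell command python3 -m creep 'ROWS'. ROWS is JSON, a list of rows, each a list of 7 numbers: the shift along the tool's x, y, z in m, then the turn, a rotation vector about the tool's x, y, z in degrees, then the closure, from 0 (fully open) to 1 (shut). A call has 1 to 5 rows; each row is the pose to reach, as a shift and turn from the pose measured when the call began, along the tool's axes at that moment; what a row does not reach only later rows make up. A row lasts 1/8 s, in which the tool goes at most 62.5 mm and 10.7 degrees, less where a joint would pass 70% of its speed; a pose out of reach is approached as far as the arm can. A call with a gripper value outside its range is refused whole. The fingers move at their own pace and stop on an object; the grip force is fixed at half the most. Time passes only in rows, so rows that repeat a pose let the fingers close. It gives the time, the measured TCP pose, the force and the opening at its end, in the units of the state.
- get_state(): the state, without advancing time (a new reading comes with each control period).
- snapshot(name): name is "scene" or "top" or "wrist"; returns a dict with "color" (384x512x3 uint8, red, green, blue), "z_map" (384x512 float32, m along the optical axis (not along the pixel's ray), 0 where there is no reading), "K" (3x3 intrinsics, pixels), "world_to_cam" (4x4, takes a point from world to camera coordinates). Camera axes: x right, y down, z forward; pixel columns grow to the right and rows downward; lengths in m; the calibration is good to about 2 mm. A picture is of the moment at which its call begins.
- close_job(): hands the job in, once; it reports no verdict.
The state is a dict: "time_s": time; "q": joint angles; "joint_velocities": joint speeds; "joint_efforts": joint torques, N m; "tcp_pos": TCP position; "orientation": TCP orientation; "force": force on the tool from outside, world axes, zero at the start; "ft_torque": the same for the moment, N m; "opening": opening from 0.0 (shut) to 1.0 (fully open).
Only numpy, scipy, OpenCV 4.12 (cv2) and the standard library are available. Lean on these libraries where they do the work, as an engineer would, in place of code of your own. Each camera call takes 0.05 s, during which the arm holds its last target.

## Working session

There is one attempt and no reset: what is moved stays moved. The work goes in short steps, Python scripts to look and compute and a shell command to move; the robot and the scene stay as the last step left them, time stands still between calls to the robot, and variables do not carry over. Pictures are saved under pics/ and viewed, and the job is handed in when it is done.

```bash
mkdir -p pics; ls
python3 - <<'E'
from rig import *
import cv2,numpy as np
for n in ("scene","top"):
    s=snapshot(n); np.savez(n+".npz",**s)
    cv2.imwrite(f"pics/{n}0.png",s["color"][:,:,::-1])
    print(n,s["K"].tolist(),np.round(s["world_to_cam"],3).tolist())
print(get_state())
E
```

```text
pics
scene [[347.94138317663595, 0.0, 251.15435039701325], [0.0, 347.94138317663595, 197.61805948395582], [0.0, 0.0, 1.0]] [[0.685, 0.728, -0.014, -0.371], [0.445, -0.434, -0.783, -0.179], [-0.577, 0.53, -0.621, 1.562], [0.0, 0.0, 0.0, 1.0]]
top [[393.6992401443782, 0.0, 255.9588912267085], [0.0, 393.6992401443782, 190.48483173551045], [0.0, 0.0, 1.0]] [[-0.013, -1.0, 0.006, -0.012], [-0.997, 0.012, -0.071, 0.596], [0.071, -0.007, -0.997, 1.277], [0.0, 0.0, 0.0, 1.0]]
{'time_s': 0.1, 'q': array([ 6.18448791e+01,  2.01211634e+01,  9.46720992e+01,  6.88498481e-04,
        6.52650450e+01, -4.84849246e+00]), 'joint_velocities': array([-0.01288361, -0.10375078, -0.15246261, -0.04131846, -0.14208536,
        0.14018538]), 'joint_efforts': array([ 1.51392102e-03, -4.98024917e+01, -2.85708261e+01,  7.00643146e-02,
        2.38333951e-02, -9.90634885e-05]), 'tcp_pos': array([0.21745211, 0.50486288, 0.21816395]), 'orientation': array([-1.79994449e+02,  5.80460990e-02,  6.66930860e+01]), 'force': array([ 0.80349913,  0.4078974 , -0.52642959]), 'ft_torque': array([-0.02998155, -0.05247772,  0.00081768]), 'opening': 1.001555724351125}
```

View pics/scene0.png

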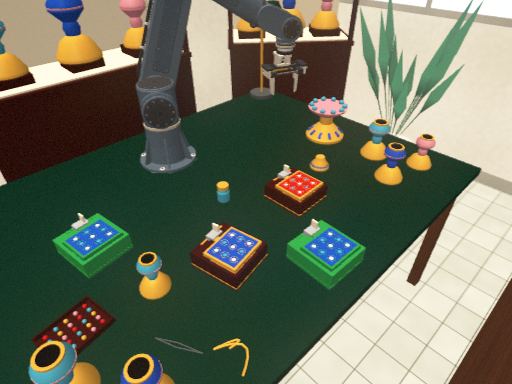

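View pics/top0.png

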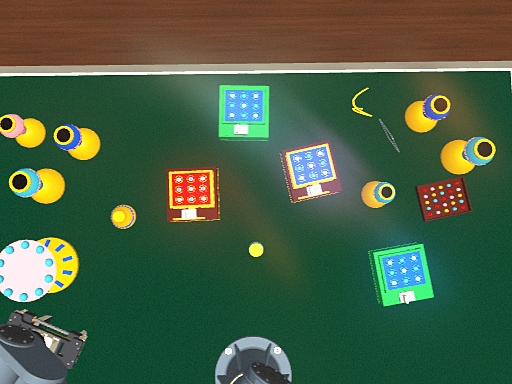

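```bash
cat > h.py <<'E'
import numpy as np,cv2
def cast(s,uv,z):
    K,T=s["K"],s["world_to_cam"];R,t=T[:3,:3],T[:3,3]
    uv=np.atleast_2d(uv).astype(float)
    d=np.c_[(uv[:,0]-K[0,2])/K[0,0],(uv[:,1]-K[1,2])/K[1,1],np.ones(len(uv))]@R
    c=-R.T@t
    return c+d*((z-c[2])/d[:,2])[:,None]
def proj(s,P):
    K,T=s["K"],s["world_to_cam"];p=np.atleast_2d(P)@T[:3,:3].T+T[:3,3];p=p@K.T
    return p[:,:2]/p[:,2:]
def cloud(s):
    z=s["z_map"];v,u=np.mgrid[:z.shape[0],:z.shape[1]];K,T=s["K"],s["world_to_cam"]
    p=np.stack([(u-K[0,2])/K[0,0]*z,(v-K[1,2])/K[1,1]*z,z],-1)
    return (p-T[:3,3])@T[:3,:3]
E
python3 - <<'E'
from h import *
s=dict(np.load("top.npz"));im=s["color"];P=cloud(s)
c=im[130:220,260:410,::-1];cv2.imwrite("pics/tz.png",cv2.resize(c,None,fx=5,fy=5,interpolation=cv2.INTER_CUBIC))
s2=dict(np.load("scene.npz"));c=s2["color"][210:300,180:290,::-1];cv2.imwrite("pics/sz.png",cv2.resize(c,None,fx=6,fy=6,interpolation=cv2.INTER_CUBIC))
hsv=cv2.cvtColor(im,cv2.COLOR_RGB2HSV)
m=((hsv[...,0]>18)&(hsv[...,0]<32)&(hsv[...,1]>150)&(hsv[...,2]>120)).astype(np.uint8)
m[:, :275]=0;m[:,350:]=0;m[:135]=0;m[215:]=0
pts=np.argwhere(m)[:,::-1]
w=cast(s,pts,0.071)[:,:2]
r=cv2.minAreaRect((w*1000).astype(np.float32));print("frame rect",r,cv2.boxPoints(r).round(1).tolist())
wm=((im.min(2)>170)).astype(np.uint8);wm[:178]=0;wm[205:]=0;wm[:,:295]=0;wm[:,335:]=0
for v,u in np.argwhere(wm): print((u,v),P[v,u].round(3),end=' ')
E
```

```text
frame rect ((645.3914794921875, -190.0889892578125), (176.79344177246094, 134.2821807861328), 2.822817087173462) [[553.7999877929688, -127.4000015258789], [560.4000244140625, -261.5], [737.0, -252.8000030517578], [730.4000244140625, -118.69999694824219]]
(np.int64(299), np.int64(178)) [ 0.63  -0.157  0.072] (np.int64(300), np.int64(178)) [ 0.631 -0.16   0.07 ] (np.int64(301), np.int64(178)) [ 0.63  -0.162  0.077] (np.int64(302), np.int64(178)) [ 0.63  -0.166  0.076] (np.int64(303), np.int64(178)) [ 0.63  -0.168  0.079] (np.int64(312), np.int64(178)) [ 0.63  -0.197  0.076] (np.int64(314), np.int64(178)) [ 0.63  -0.204  0.075] (np.int64(315), np.int64(178)) [ 0.63  -0.207  0.073] (np.int64(325), np.int64(178)) [ 0.629 -0.239  0.073] (np.int64(326), np.int64(178)) [ 0.629 -0.242  0.073] (np.int64(327), np.int64(178)) [ 0.629 -0.245  0.075] (np.int64(295), np.int64(179)) [ 0.627 -0.144  0.075] (np.int64(298), np.int64(179)) [ 0.627 -0.153  0.073] (np.int64(299), np.int64(179)) [ 0.627 -0.156  0.076] (np.int64(300), np.int64(179)) [ 0.627 -0.16   0.073] (np.int64(301), np.int64(179)) [ 0.
[... 9038 characters left out ...]
np.int64(314), np.int64(194)) [ 0.578 -0.202  0.079] (np.int64(315), np.int64(194)) [ 0.578 -0.205  0.082] (np.int64(316), np.int64(194)) [ 0.578 -0.208  0.081] (np.int64(317), np.int64(194)) [ 0.579 -0.214  0.066] (np.int64(318), np.int64(194)) [ 0.58  -0.218  0.06 ] (np.int64(308), np.int64(195)) [ 0.575 -0.183  0.082] (np.int64(309), np.int64(195)) [ 0.576 -0.187  0.077] (np.int64(310), np.int64(195)) [ 0.575 -0.189  0.081] (np.int64(311), np.int64(195)) [ 0.575 -0.192  0.083] (np.int64(312), np.int64(195)) [ 0.575 -0.195  0.081] (np.int64(313), np.int64(195)) [ 0.576 -0.202  0.061] (np.int64(314), np.int64(195)) [ 0.576 -0.205  0.062] (np.int64(309), np.int64(196)) [ 0.573 -0.188  0.067]
```

View pics/tz.png

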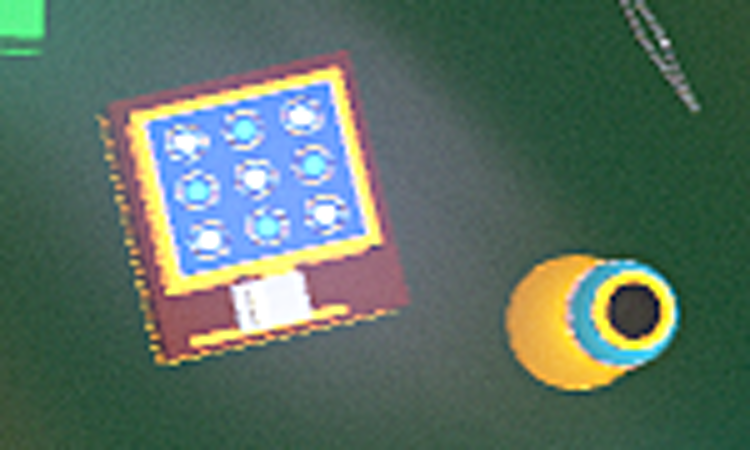

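View pics/sz.png

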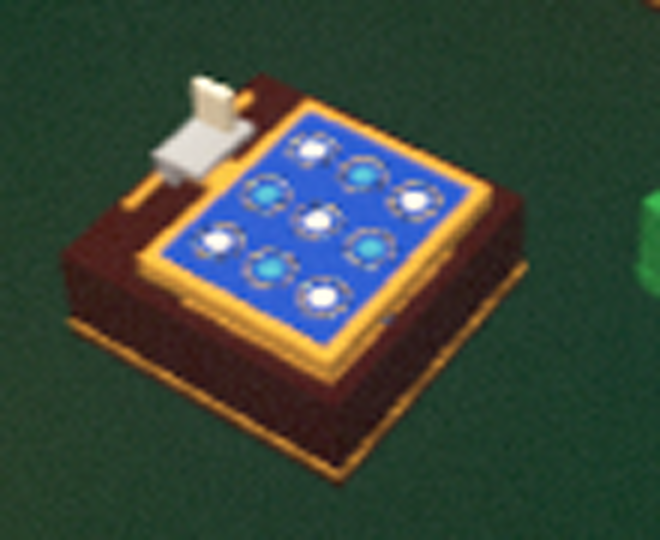

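Run:
```python
from h import *
s=dict(np.load("top.npz"))
uv=np.array([[129,112],[343,67],[383,243],[168,294]])/5+[260,130]-0.4
w=cast(s,uv,0.071);print(w.round(4))
c=[(73,68),(73,-68),(-43,-68),(-43,68)]
d=np.linalg.norm(w-np.roll(w,-1,0),axis=1);print("sides",d)
A=np.array(c)/1000.
# rigid fit
a=A-A.mean(0);b=w[:,:2]-w[:,:2].mean(0);U,S,Vt=np.linalg.svd(a.T@b);R=(U@Vt).T
yaw=np.degrees(np.arctan2(R[1,0],R[0,0]));o=w[:,:2].mean(0)-R@A.mean(0)
print("yaw",yaw,"origin",o,"resid",(w[:,:2]-(A@R.T+o)).round(4).tolist())
print("press",o+R@[-.023,0])
P=cloud(s);reg=np.zeros(P.shape[:2],bool);reg[180:200,300:325]=1
t=P[reg&(P[...,2]>.099)];print("tab",t.mean(0),len(t),"case:",(t.mean(0)[:2]-o)@R, "ptp",((t[:,:2]-o)@R).min(0),((t[:,:2]-o)@R).max(0))
reg=np.zeros(P.shape[:2],bool);reg[140:180,290:330]=1
print("lid z",np.median(P[reg][:,2]))
b=P[180:200,300:325].reshape(-1,3);b=b[(b[:,2]>.076)&(b[:,2]<.084)];q=(b[:,:2]-o)@R;print("bolt",np.percentile(q,[2,98],axis=0))
# goblet-like near & others
for n,(r0,r1,c0,c1) in dict(gob=(170,215,355,400),jar=(240,262,245,268)).items():
    p=P[r0:r1,c0:c1].reshape(-1,3);p=p[p[:,2]>.02];print(n,p.min(0),p.max(0))
s2=dict(np.load("scene.npz"));print("press in scene",proj(s2,[*(o+R@[-.023,0]),.071]), "tab", proj(s2,[*(t.mean(0)[:2]),.103]))
```

```text
[[ 0.7145 -0.115   0.071 ]
 [ 0.742  -0.2527  0.071 ]
 [ 0.6285 -0.2752  0.071 ]
 [ 0.5976 -0.1377  0.071 ]]
sides [0.14037979 0.11577461 0.14098024 0.11910506]
yaw 11.617911143075375 origin [ 0.65597425 -0.19815978] resid [[0.0007, 0.0019], [0.0009, -0.0026], [0.0009, -0.0018], [-0.0026, 0.0025]]
press [ 0.63344547 -0.20279162]
tab [ 0.58119468 -0.17798331  0.17975768] 16 case: [-0.06918429  0.03482252] ptp [-0.11168281  0.01930711] [-0.05671094  0.21483329]
lid z 0.07258521575653377
bolt [[-0.0780106  -0.01055298]
 [-0.0294387   0.03786517]]
gob [ 0.50331554 -0.44631291  0.02026387] [ 0.61938616 -0.01021907  1.31626976]
jar [ 0.38632935 -0.03687073  0.0224658 ] [0.50331554 0.00844778 1.31626976]
press in scene [[222.4065351  242.56125938]] tab [[217.11366605 222.32712872]]
```

```bash
python3 - <<'E'
from h import *
s=dict(np.load("top.npz"));P=cloud(s)
th=np.radians(11.6);R=np.array([[np.cos(th),-np.sin(th)],[np.sin(th),np.cos(th)]]);o=np.array([.656,-.1982])
b=P[180:200,300:325].reshape(-1,3);t=b[(b[:,2]>.098)&(b[:,2]<.112)];q=(t[:,:2]-o)@R
print(len(t),t.mean(0),q.mean(0),q.min(0),q.max(0))
# scene cross-check of tab top: zoomed corners
s2=dict(np.load("scene.npz"))
uv=np.array([[190,78],[203,77],[233,96],[222,101]])/6+[180,210]
w=cast(s2,uv,.1035);print(w.round(4),((w[:,:2]-o)@R).round(4))
uv=np.array([[312,98],[492,187],[332,372],[138,260]])/6+[180,210]
w=cast(s2,uv,.071);print(((w[:,:2]-o)@R).round(4))
im=s["color"]; p=P[170:215,355:400].reshape(-1,3);p=p[(p[:,2]>.02)&(p[:,2]<.2)];print(np.percentile(p,[2,98],axis=0))
E
python3 -m creep --help | head -20
```

```text
15 [ 0.58638662 -0.18916759  0.1039902 ] [-0.06637533  0.02284564] [-0.0761242   0.01933077] [-0.05673558  0.02579918]
[[ 0.5724 -0.1922  0.1035]
 [ 0.5764 -0.187   0.1035]
 [ 0.5981 -0.1849  0.1035]
 [ 0.5971 -0.1912  0.1035]] [[-0.0807  0.0227]
 [-0.0757  0.027 ]
 [-0.054   0.0247]
 [-0.0563  0.0187]]
[[-0.0426  0.0726]
 [ 0.0718  0.0719]
 [ 0.0768 -0.0673]
 [-0.0424 -0.0657]]
[[ 0.54619231 -0.4384641   0.02138023]
 [ 0.61244503 -0.3790105   0.12535675]]invalid input: not JSON, or not a number
```

```bash
cat > go.py <<'E'
import sys,numpy as np
from scipy.spatial.transform import Rotation as Ro
from rig import get_state
th=np.radians(11.6);c,s_=np.cos(th),np.sin(th);o=np.array([.656,-.1982])
def st():
    s=get_state();R=Ro.from_euler('xyz',s["orientation"],degrees=True)
    p=s["tcp_pos"];d=p[:2]-o
    print("t",round(s["time_s"],2),"tcp",p.round(4),"ori",np.round(s["orientation"],2),"case xy",np.round([c*d[0]+s_*d[1],-s_*d[0]+c*d[1]],4),"F",np.round(s["force"],2),"open",round(s["opening"],2),"q",np.round(s["q"],1))
    return p,R
def to(cx,cy,z,yaw=101.6):
    p,R=st()
    t=np.array([o[0]+c*cx-s_*cy,o[1]+s_*cx+c*cy,z]);Rt=Ro.from_euler('xyz',[180,0,yaw],degrees=True)
    print("world target",t.round(4),"tool shift",R.inv().apply(t-p).round(4),"rotvec",(R.inv()*Rt).as_rotvec(degrees=True).round(2))
if __name__=="__main__":
    a=[float(x) for x in sys.argv[1:]]
    to(*a) if a else st()
E
python3 go.py -.066 -.015 .15
```

```text
t 0.1 tcp [0.2175 0.5049 0.2182] ori [-1.7999e+02  6.0000e-02  6.6690e+01] case xy [-0.2882  0.7769] F [ 0.8   0.41 -0.53] open 1.0 q [61.8 20.1 94.7  0.  65.3 -4.8]
world target [ 0.5944 -0.2262  0.15  ] tool shift [-0.5222  0.6354  0.0686] rotvec [-2.000e-02  5.000e-02 -3.491e+01]
```

```bash
python3 -m creep '[[-0.04,0.045,0,0,0,-7,1],[-0.08,0.09,0,0,0,-14,1],[-0.12,0.14,0,0,0,-21,1],[-0.16,0.19,0,0,0,-28,1],[-0.2,0.24,0,0,0,-35,1]]'; python3 go.py -.066 -.015 .17
```

```text
time_s: 0.72
tcp_pos: [0.3571, 0.2284, 0.2184]
orientation: [-180.0, 0.0, 101.9]
force: [-0.5, 1.1, -0.1]
opening: 0.511
t 0.72 tcp [0.3571 0.2284 0.2184] ori [-1.7997e+02  4.0000e-02  1.0194e+02] case xy [-0.207  0.478] F [-0.46  1.11 -0.09] open 0.51 q [ 26.3   6.8 112.   -0.   61.2 -75.6]
world target [ 0.5944 -0.2262  0.17  ] tool shift [-0.4938  0.1381  0.0487] rotvec [-0.03  0.04  0.34]
```

```bash
python3 -m creep '[[-0.055,0.015,0,0,0,0,1],[-0.11,0.03,0,0,0,0,1],[-0.17,0.045,0,0,0,0,1],[-0.23,0.06,0,0,0,0,1],[-0.285,0.08,0,0,0,0,1]]'; python3 go.py -.066 -.015 .17
```

```text
time_s: 1.35
tcp_pos: [0.4947, -0.036, 0.2185]
orientation: [-180.0, 0.0, 101.9]
force: [0.4, 0.9, -0.1]
opening: 0.013
t 1.35 tcp [ 0.4947 -0.036   0.2185] ori [-1.7997e+02  4.0000e-02  1.0190e+02] case xy [-0.1254  0.1913] F [ 0.44  0.86 -0.07] open 0.01 q [-9.500e+00  1.450e+01  1.024e+02 -1.000e-01  6.310e+01 -1.114e+02]
world target [ 0.5944 -0.2262  0.17  ] tool shift [-0.2066  0.0583  0.0486] rotvec [-0.03  0.04  0.3 ]
```

```bash
python3 -m creep '[[-0.05,0.015,0,0,0,0,1],[-0.1,0.03,0,0,0,0,1],[-0.155,0.045,0,0,0,0,1],[-0.207,0.058,0.02,0,0,0,1],[-0.207,0.058,0.049,0,0,0.3,1]]'; python3 go.py -.066 -.015 .12
python3 - <<'E'
from rig import *
import cv2
s=snapshot("wrist");cv2.imwrite("pics/w1.png",s["color"][:,:,::-1])
s=snapshot("top");cv2.imwrite("pics/t1.png",cv2.resize(s["color"][120:220,250:410,::-1],None,fx=5,fy=5))
s=snapshot("scene");cv2.imwrite("pics/s1.png",cv2.resize(s["color"][180:300,160:290,::-1],None,fx=5,fy=5))
E
```

```text
time_s: 1.98
tcp_pos: [0.595, -0.2297, 0.1685]
orientation: [180.0, 0.1, 101.4]
force: [0.7, -0.1, -1.0]
opening: 0.006
t 1.98 tcp [ 0.595  -0.2297  0.1685] ori [1.7999e+02 9.0000e-02 1.0144e+02] case xy [-0.0661 -0.0186] F [ 0.66 -0.08 -1.02] open 0.01 q [-2.530e+01  3.200e+01  8.350e+01 -1.000e-01  6.440e+01 -1.267e+02]
world target [ 0.5944 -0.2262  0.12  ] tool shift [0.0037 0.0001 0.0485] rotvec [ 0.01  0.09 -0.16]
```

View pics/w1.png

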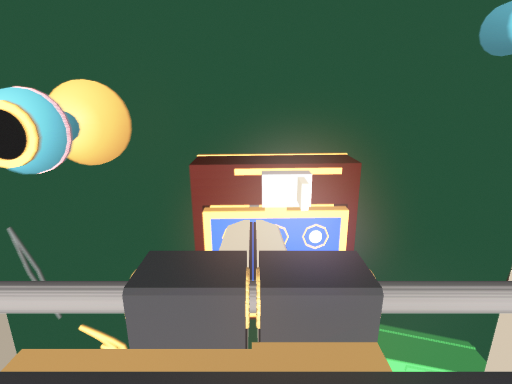

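View pics/s1.png

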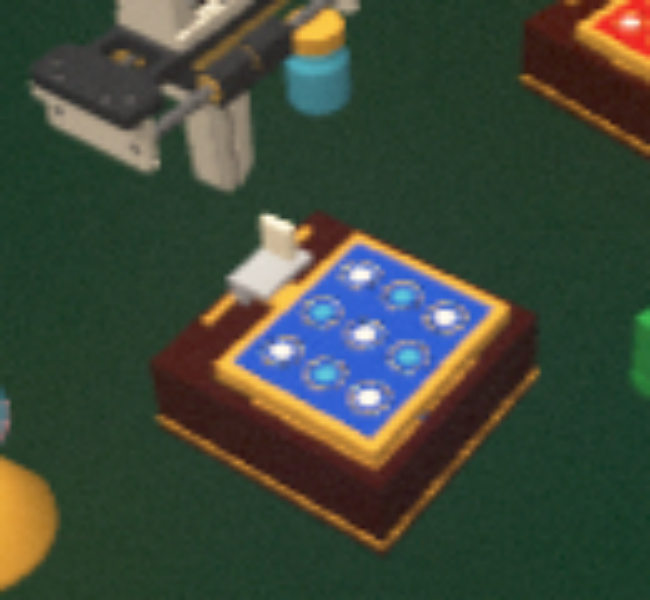

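```bash
python3 -m creep '[[0.002,0,0.03,0,0,0,1],[0.002,0,0.06,0,0,0,1],[0.002,0,0.08,0,0,0,1],[0.002,0,0.08,0,0,0,1]]'; python3 go.py -.066 .003 .088;  python3 - <<'E'
from rig import *
import cv2
s=snapshot("scene");cv2.imwrite("pics/s2.png",cv2.resize(s["color"][180:300,160:290,::-1],None,fx=5,fy=5))
E
```

```text
time_s: 2.62
tcp_pos: [0.5924, -0.2238, 0.0879]
orientation: [-179.7, -0.1, 101.6]
force: [0.5, -0.6, 1.5]
opening: 0.004
t 2.62 tcp [ 0.5924 -0.2238  0.0879] ori [-1.7975e+02 -1.3000e-01  1.0162e+02] case xy [-0.0675 -0.0123] F [ 0.46 -0.63  1.5 ] open 0.0 q [-2.490e+01  3.720e+01  8.720e+01 -1.000e-01  5.580e+01 -1.265e+02]
world target [ 0.5907 -0.2085  0.088 ] tool shift [ 0.0153  0.0015 -0.    ] rotvec [-0.25 -0.13  0.02]
```

View pics/s2.png

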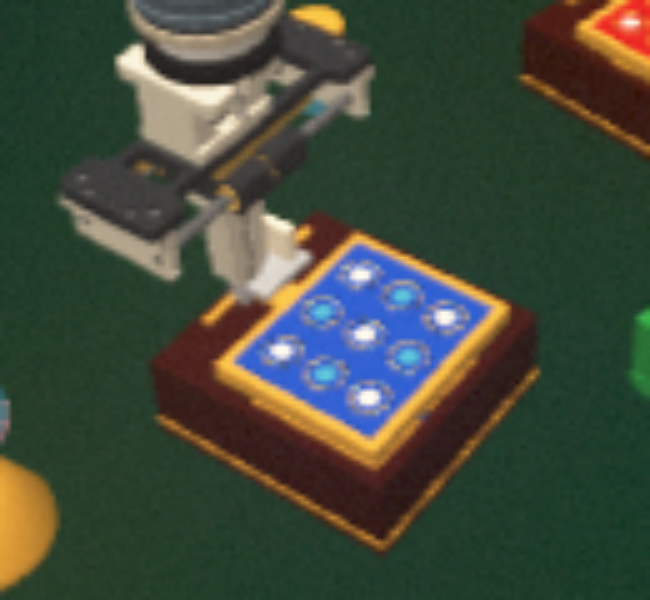

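```bash
python3 -m creep '[[0.008,0.001,0,0,0,0,1],[0.016,0.001,0,0,0,0,1],[0.024,0.001,0,0,0,0,1],[0.032,0.001,0,0,0,0,1]]'; python3 go.py -.066 .036 .088;  python3 - <<'E'
from rig import *
import cv2
s=snapshot("scene");cv2.imwrite("pics/s3.png",cv2.resize(s["color"][180:300,160:290,::-1],None,fx=5,fy=5))
E
```

```text
time_s: 3.18
tcp_pos: [0.5877, -0.1922, 0.0895]
orientation: [-179.9, -0.0, 101.6]
force: [-0.1, -1.3, 1.8]
opening: 0.005
t 3.17 tcp [ 0.5877 -0.1922  0.0895] ori [-1.7987e+02 -3.0000e-02  1.0162e+02] case xy [-0.0658  0.0196] F [-0.05 -1.25  1.83] open 0.0 q [-2.24e+01  3.57e+01  8.98e+01 -1.00e-01  5.46e+01 -1.24e+02]
world target [ 0.5841 -0.1762  0.088 ] tool shift [ 0.0164 -0.0002  0.0015] rotvec [-0.13 -0.03  0.02]
```

View pics/s3.png

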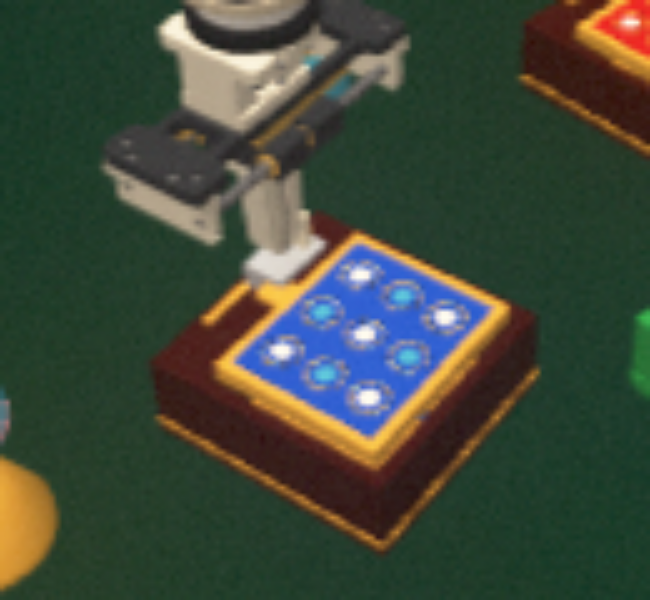

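The bolt is moving with the finger (tab edge now at about (303,225) in the crop). I'll keep pushing to the stop.

```bash
python3 -m creep '[[0.006,0,0.001,0,0,0,1],[0.012,0,0.001,0,0,0,1],[0.016,0,0.001,0,0,0,1],[0.016,0,0.001,0,0,0,1]]'; python3 go.py -.066 .046 .088
```

```text
time_s: 3.72
tcp_pos: [0.584, -0.1753, 0.0882]
orientation: [-179.8, -0.1, 101.7]
force: [0.2, 0.1, 0.4]
opening: 0.004
t 3.73 tcp [ 0.584  -0.1753  0.0882] ori [-1.7982e+02 -9.0000e-02  1.0166e+02] case xy [-0.0659  0.0369] F [0.19 0.07 0.37] open 0.0 q [ -21.1   35.1   91.2   -0.    53.9 -122.7]
world target [ 0.5821 -0.1664  0.088 ] tool shift [ 0.0091 -0.      0.0002] rotvec [-0.18 -0.09  0.06]
```

```bash
python3 -m creep '[[0.003,0,0,0,0,0,1],[0.006,0,0,0,0,0,1],[0.006,0,0,0,0,0,1]]'; python3 go.py -.066 .046 .088;  python3 - <<'E'
from rig import *
import cv2
s=snapshot("scene");cv2.imwrite("pics/s4.png",cv2.resize(s["color"][180:300,160:290,::-1],None,fx=5,fy=5))
E
```

```text
time_s: 4.1
tcp_pos: [0.5833, -0.1715, 0.0883]
orientation: [-179.9, 0.1, 101.7]
force: [1.9, -13.8, -3.9]
opening: 0.003
t 4.1 tcp [ 0.5833 -0.1715  0.0883] ori [-1.7989e+02  1.4000e-01  1.0167e+02] case xy [-0.0658  0.0407] F [  1.86 -13.76  -3.94] open 0.0 q [ -20.7   34.8   91.6   -0.2   53.6 -122.2]
world target [ 0.5821 -0.1664  0.088 ] tool shift [ 0.0053 -0.0002  0.0003] rotvec [-0.11  0.14  0.07]
```

View pics/s4.png

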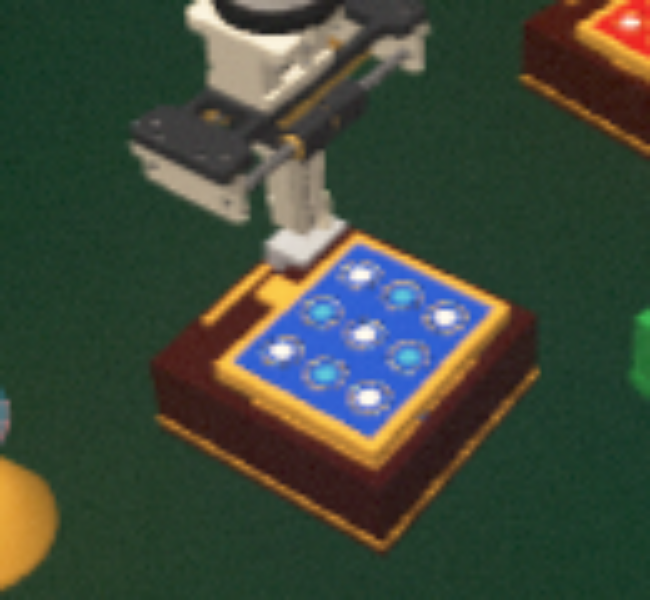

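The push met the stop at 14 N, and the gilt lug at about (285,288) is uncovered. Next: back off, rise, and go over the press point.

```bash
python3 -m creep '[[-0.008,0,0,0,0,0,1],[-0.012,0,-0.02,0,0,0,1],[-0.014,0,-0.045,0,0,0,1],[-0.04,-0.043,-0.045,0,0,0,1],[-0.04,-0.043,-0.045,0,0,0,1]]'; python3 go.py -.023 0 .074;  python3 - <<'E'
from rig import *
from h import *
s=snapshot("wrist");cv2.imwrite("pics/w5.png",s["color"][:,:,::-1])
s=snapshot("scene");cv2.imwrite("pics/s5.png",cv2.resize(s["color"][180:300,160:290,::-1],None,fx=5,fy=5))
E
```

```text
time_s: 4.78
tcp_pos: [0.5478, -0.2206, 0.1336]
orientation: [-179.8, 0.1, 101.5]
force: [0.3, 0.7, 0.4]
opening: 0.006
t 4.78 tcp [ 0.5478 -0.2206  0.1336] ori [-1.7985e+02  1.0000e-01  1.0153e+02] case xy [-0.1105 -0.0002] F [0.31 0.66 0.41] open 0.01 q [ -26.4   29.8   92.8   -0.2   57.4 -127.8]
world target [ 0.6335 -0.2028  0.074 ] tool shift [0.0004 0.0877 0.0593] rotvec [-0.15  0.1  -0.07]
```

View pics/s5.png

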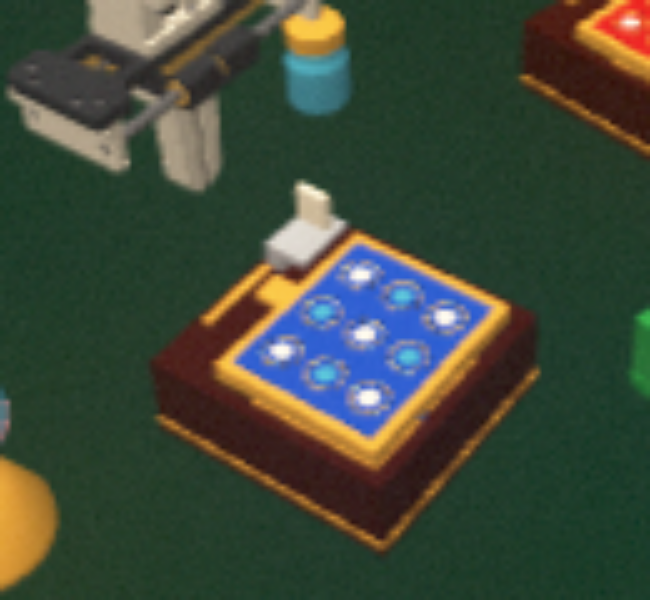

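View pics/w5.png

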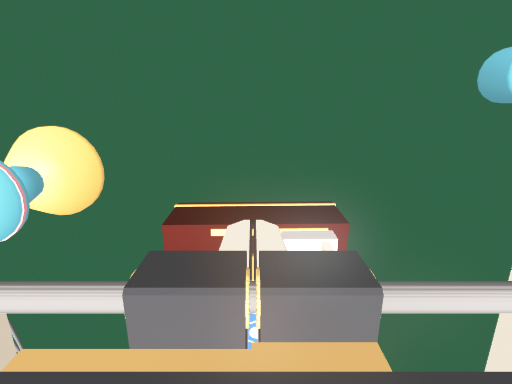

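I moved the wrong way along tool y, back toward the robot. Nothing was touched. Now going over the press point.

```bash
python3 -m creep '[[0,0.045,0,0,0,0,1],[0,0.088,0,0,0,0,1],[0,0.088,0.025,0,0,0,1],[0,0.088,0.05,0,0,0,1],[0,0.088,0.052,0,0,0,1]]'; python3 go.py -.023 0 .074;  python3 - <<'E'
from rig import *
from h import *
s=snapshot("top");np.savez("top2.npz",**s);cv2.imwrite("pics/t6.png",cv2.resize(s["color"][120:220,250:410,::-1],None,fx=5,fy=5))
s=snapshot("scene");cv2.imwrite("pics/s6.png",cv2.resize(s["color"][180:300,160:290,::-1],None,fx=5,fy=5))
E
```

```text
time_s: 5.5
tcp_pos: [0.635, -0.2004, 0.0792]
orientation: [-179.7, -0.0, 101.7]
force: [-0.3, 0.2, 0.0]
opening: 0.004
t 5.5 tcp [ 0.635  -0.2004  0.0792] ori [-1.7973e+02 -2.0000e-02  1.0166e+02] case xy [-0.021   0.0021] F [-0.28  0.15  0.04] open 0.0 q [ -21.5   40.9   81.8   -0.2   57.6 -123. ]
world target [ 0.6335 -0.2028  0.074 ] tool shift [-0.0021 -0.002   0.0052] rotvec [-0.27 -0.02  0.06]
```

View pics/s6.png

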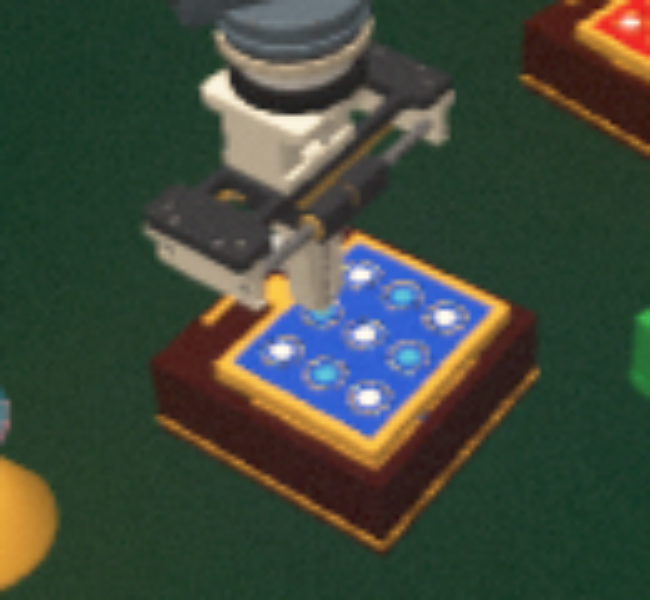

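```bash
python3 -m creep '[[-0.002,-0.002,0.004,0,0,0,1],[-0.002,-0.002,0.007,0,0,0,1],[-0.002,-0.002,0.009,0,0,0,1],[-0.002,-0.002,0.011,0,0,0,1]]'; python3 go.py -.023 0 .068
```

```text
time_s: 6.1
tcp_pos: [0.6344, -0.2037, 0.0707]
orientation: [-179.9, 0.1, 101.6]
force: [-1.3, -0.9, 2.4]
opening: 0.005
t 6.1 tcp [ 0.6344 -0.2037  0.0707] ori [-1.7990e+02  1.1000e-01  1.0164e+02] case xy [-0.0223 -0.001 ] F [-1.29 -0.87  2.36] open 0.0 q [ -21.7   41.4   82.1   -0.2   56.5 -123.3]
world target [ 0.6335 -0.2028  0.068 ] tool shift [ 0.001  -0.0007  0.0027] rotvec [-0.1   0.11  0.04]
```

```bash
python3 -m creep '[[0,0,0.002,0,0,0,1],[0,0,0.004,0,0,0,1],[0,0,0.005,0,0,0,1]]'; python3 go.py -.023 0 .068
```

```text
time_s: 6.48
tcp_pos: [0.6343, -0.2038, 0.0669]
orientation: [-179.9, 0.1, 101.6]
force: [-9.7, 2.2, 21.1]
opening: 0.006
t 6.47 tcp [ 0.6343 -0.2038  0.0669] ori [-1.7989e+02  1.1000e-01  1.0164e+02] case xy [-0.0224 -0.0011] F [-9.67  2.19 21.1 ] open 0.01 q [ -21.7   41.7   82.2   -0.2   56.1 -123.3]
world target [ 0.6335 -0.2028  0.068 ] tool shift [ 0.0011 -0.0006 -0.0011] rotvec [-0.11  0.11  0.04]
```

At the stop, 4.6 mm down with 21 N, which is well past the latch release. Now rising gently.

```bash
python3 -m creep '[[0,0,-0.008,0,0,0,1],[0,0,-0.018,0,0,0,1],[0,0,-0.03,0,0,0,1],[0,0,-0.045,0,0,0,1],[0,0,-0.06,0,0,0,1]]'; python3 -m creep '[[0,0,-0.03,0,0,0,1],[0,0,-0.07,0,0,0,1],[0,-0.05,-0.1,0,0,0,1],[0,-0.11,-0.1,0,0,0,1],[0,-0.15,-0.1,0,0,0,1]]'; python3 go.py;python3 - <<'E'
from rig import *
from h import *
s=snapshot("top");np.savez("top3.npz",**s);cv2.imwrite("pics/t7.png",s["color"][:,:,::-1])
s=snapshot("scene");np.savez("scene3.npz",**s);cv2.imwrite("pics/s7.png",s["color"][:,:,::-1]);cv2.imwrite("pics/s7z.png",cv2.resize(s["color"][180:300,160:290,::-1],None,fx=5,fy=5))
E
```

```text
time_s: 7.1
tcp_pos: [0.6344, -0.2037, 0.1281]
orientation: [-179.9, 0.1, 101.6]
force: [-0.3, 0.5, -0.0]
opening: 0.002
time_s: 7.72
tcp_pos: [0.4856, -0.2339, 0.2294]
orientation: [-179.9, 0.2, 101.6]
force: [-0.0, -0.7, 0.7]
opening: 0.006
t 7.72 tcp [ 0.4856 -0.2339  0.2294] ori [-1.7993e+02  1.7000e-01  1.0162e+02] case xy [-0.1741 -0.0008] F [-0.04 -0.68  0.75] open 0.01 q [ -30.6   18.3   95.6   -0.2   66.1 -132.1]
```

View pics/s7z.png

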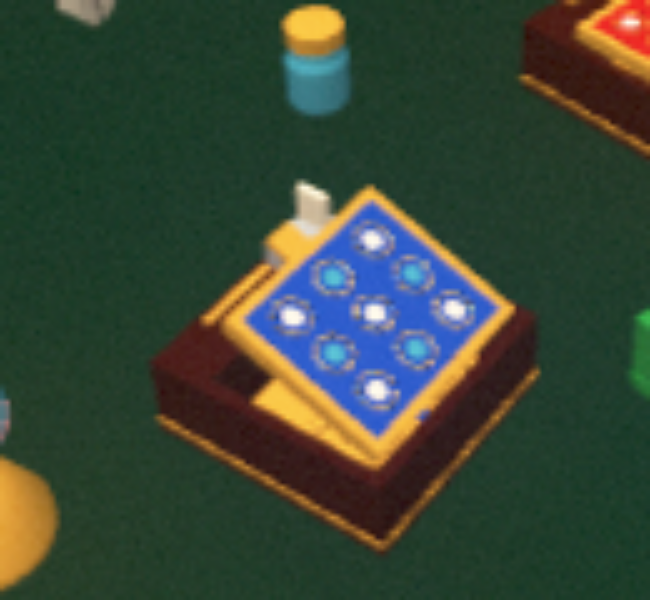

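View pics/t7.png

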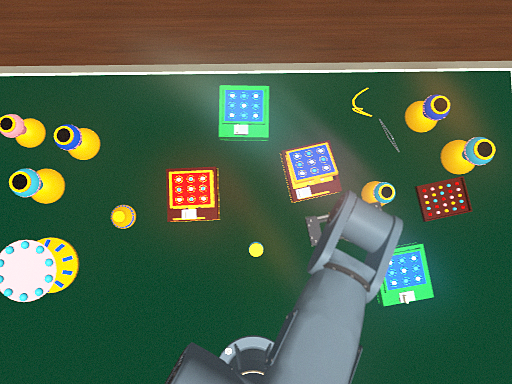

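View pics/s7.png

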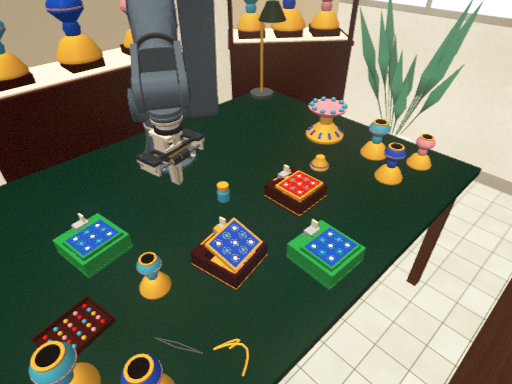

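The lid is ajar, and the gripper is clear at about (175,160) in the scene image. The goblet, jar, cup base and red case look unmoved. I'll check lid angle, bolt position and bystanders.

Run:
```python
from h import *
from go import o,c,s_
from rig import snapshot
R=np.array([[c,-s_],[s_,c]])
s0=dict(np.load("top.npz"));s=snapshot("top");P=cloud(s)
q=P.copy();q[...,:2]=(P[...,:2]-o)@R
m=(abs(q[...,0]-.015)<.05)&(abs(q[...,1])<.05)&(q[...,2]<.15)&(q[...,2]>.06)
a=np.polyfit(q[m][:,0],q[m][:,2],1);print("lid angle",-np.arctan(a[0]),"n",m.sum(),"z at -.02",np.polyval(a,-.02))
m=(abs(q[...,0]+.066)<.015)&(q[...,1]>.02)&(q[...,1]<.08)&(q[...,2]>.094)&(q[...,2]<.112)
t=q[m];print("tab",len(t),t.mean(0) if len(t) else "")
sc=snapshot("scene");a0=dict(np.load("scene.npz"))
cv2.imwrite("pics/s8.png",cv2.resize(sc["color"][180:300,160:290,::-1],None,fx=5,fy=5))
for n,(r0,r1,c0,c1) in dict(goblet=(245,300,130,175),jar=(178,205,213,233),cupbase=(152,172,308,332),red=(163,215,262,330)).items():
    d=cv2.absdiff(a0["color"][r0:r1,c0:c1],sc["color"][r0:r1,c0:c1]);print(n,d.mean().round(2),np.percentile(d,99))
d=cv2.absdiff(s0["color"][160:225,160:225],s["color"][160:225,160:225]);print("red top",d.mean(),np.percentile(d,99))
```

```text
lid angle 0.38633333539744497 n 974 z at -.02 0.1140273641352654
tab 16 [-0.06533311  0.05771897  0.10427062]
goblet 2.29 9.0
jar 2.37 10.0
cupbase 2.14 8.0
red 2.61 10.0
red top 3.154871794871795 15.0
```

```bash
python3 -c "
from rig import *
print(close_job())"
```

```text
the job is handed in; nothing more can be done
None
```

The blue case is unbolted and its lid is standing ajar. I handed the job in at about 8 s of robot time; the hand-in reports no verdict.

- **Bolt:** I pushed the tab left with the shut fingertips until it met its stop at about 14 N. Afterwards the tab stood at case y of about 58 mm, where fully open should be about 56 mm. That is within the calibration error.
- **Lid:** I pressed the front of the lid to its stop, 4.6 mm down at about 21 N, then rose straight up. It sprang to about 0.39 rad and stayed there; I did not lift it.
- **Everything else:** The goblet, bead jar, cup base and red case look the same in the before and after pictures, apart from image noise. The gripper was clear of everything at hand-in.

One slip: after opening the bolt I went the wrong way along the tool's y axis, back toward the robot. It was in free air and touched nothing. No check failed.

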